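# Pack two hand probes in their carrying case

### The arm

A 6-joint arm with a two-finger parallel gripper is mounted at the origin on a cart in front of the work surface, level with it; the furniture and walls round the work are solid. World frame = base frame: x ahead of the robot, y to its left, z up, the work surface at z = 0. Lengths are in m, angles in degrees, forces in N, time in s.
With the tool pointing down it reaches from about 0.35 to 0.875 m from the base axis. Payload 4.2 kg.
Tool frame: the origin (TCP) lies midway between the tips of the shut fingers; the grasp point (between the pads) lies 19 mm behind it; z points along the fingers, y is the line along which they close (so a half turn about z gives the same grasp; the last joint's range is limited). The gripper opens to 87 mm and grips with 3 to 60 N. Pads are 19 mm wide; open, the fingers measure 117 mm over their backs; the gripper's body (75 mm by 190 mm) begins 51 mm behind the grasp point.
Start: joints at [90.103, 22.042, 0.453, 0, -68.411, -14.817], TCP at [0.159, 0.604, 0.223] pointing down, gripper open.
Joint ranges: [-179.83, 179.83], [-69.29, 118.12], [-61.27, 80.66], [-181.25, 117.63], [-171.15, -9.14], [-177.46, 177.46]. Speed limits (degrees/s): [159.86, 159.86, 180, 180, 180, 180].

### API

Orientations are given as [roll, pitch, yaw] about the fixed x, y, z axes, in that order (R = Rz(yaw) Ry(pitch) Rx(roll)).
In Python, from workcell import env gives the robot as it stands. The module is installed in compiled form; this text tells all that it offers. Calls block until the motion is done:
- env.goto(position, orientation): joint-space move of the TCP to a pose.
- env.move_straight(position, rotation=None, rate=0.15, force_limit=None): straight line of the TCP; rotation=None keeps the orientation; rate is the mean speed in m/s. With force_limit (N) it stops when the force on the tool has changed by that much, and returns True; else False.
- env.set_joints(angles): joint-space move.
- env.gripper_to(opening, grasp_force=None): opening from 0.0 (shut) to 1.0 (fully open); grasp_force is the grip in N (None keeps the last); returns when the fingers have stopped.
- env.dwell(seconds).
- env.inverse_kinematics(position, orientation): joint angles nearest the present ones, or None.
- env.read_state(): the state.
- env.grab_frame(name): name is "scene" or "top" or "wrist"; returns a dict with "image" (420x560x3 uint8, blue, green, red), "fx", "fy", "cx", "cy" (pixels), "position" and "orientation" of the camera in the world. Camera axes: x right, y up, looking along -z (the intrinsics and any distortion apply to the point x, -y, -z); pixel columns grow to the right and rows downward; lengths in m; the calibration is good to about 2 mm. A picture is of the moment at which its call begins. There is no depth.
A pose or a line that the arm cannot do raises env.Unreachable and nothing moves.
- env.close_job(): hands the job in; it is judged then, once.
Trained networks look in a picture, given as the dict that the camera call returned (one of the last four; its "shot" number tells which), for a name from the list of things; names that differ only in an ending like _2 or _b are one class to them, and where a whole thing is asked for, a point or a joint stands for the part that bears it (a point fixed in the world has none). Each returns a list of dicts, best first, with "score" (0 to 1); they miss things now and then, are a little off and sometimes report something else, mostly with a low value. They report only what shows in the picture. A call takes as long as a camera call. They do not tell look-alikes from the thing itself.
- env.search_frame(picture, thing): "xyz" ([x, y, z] in m, in world coordinates, good to about 4 mm: the middle of the surface that is visible of it).
- env.trace(picture, thing): "mask" (420x560 bool, what is visible of it).
The state is a dict: "clock": time; "joint_positions": joint angles; "qvel": joint speeds; "joint_torque": joint torques, N m; "position": TCP position; "tool_rot": TCP orientation; "force": force on the tool from outside, world axes, zero at the start; "wrist_torque": the same for the moment, N m; "opening": opening from 0.0 (shut) to 1.0 (fully open); "finger_force": force on a finger pad.
Only numpy, scipy, OpenCV 4.12 (cv2) and the standard library are available. Lean on these libraries where they do the work, as an engineer would, in place of code of your own. Each camera call takes 0.05 s, during which the arm holds its last target. There are 200 camera calls.

### The job

Pack the two grey hand probes into the open carrying case: each must lie fully down in a nest of its own, flat side down, with its broad head toward the hinge. Then close the lid fully. The probes are fragile, so set them down without letting them topple or drop, and leave the jar and the vial where they stand.

Things in the scene. Friction and masses are not known exactly. Their poses are not given: they have to be found in the camera images.
- probe_a: grey hand probe, 122 mm long, 170 g. Origin: middle of its flat underside; x toward the head, z out of its back. Handle: x -61..+13 mm, 34 mm wide, 34 high. Head: x +13..+61, 58 wide, 44 high, black rubber end. Steel socket 13 mm thick juts 11 mm from the handle end. Starts lying flat side down, pointing any way
- probe_b: grey hand probe, 122 mm long, 170 g. Origin: middle of its flat underside; x toward the head, z out of its back. Handle: x -61..+13 mm, 34 mm wide, 34 high. Head: x +13..+61, 58 wide, 44 high, black rubber end. Steel socket 13 mm thick juts 11 mm from the handle end. Starts standing on its head's end face, handle up, flat side roughly away from the robot
- probe_a_head (a point): the point of probe_a's flat underside at the end of its head (x +61 mm in the probe's frame)
- probe_b_head (a point): the same point of probe_b
- case: black carrying case lying open, fixed to the table; origin: centre of its underside; x toward its hinge side, z up. Base 168 mm (x) by 218 mm (y), walls 36 mm high and 4 mm thick; two nests side by side, 90 mm apart, in the base, long axes along x
- nest_left (a point): left (+y) nest: point where a seated probe's origin lies, 16 mm above the table; x toward the hinge, z up. The handle lies in notches of two ribs, 40 mm wide, flared at the top (10 and 8 mm thick, middles at x -48 and +3; cheeks end 15 mm above this point), the head between rib and a stop at x +67. Floor 11 mm below this point; fingers fit beside
- nest_right (a point): right (-y) nest: point where a seated probe's origin lies, 16 mm above the table; x toward the hinge, z up. The handle lies in notches of two ribs, 40 mm wide, flared at the top (10 and 8 mm thick, middles at x -48 and +3; cheeks end 15 mm above this point), the head between rib and a stop at x +67. Floor 11 mm below this point; fingers fit beside
- nest_left_head (a point): where the head end point of a probe seated in the left nest lies (61 mm from nest_left toward the hinge)
- nest_right_head (a point): the same for the right nest
- case_lid (a joint): angle of the case's lid about the hinge along its far upper edge, rad: 0 shut; starts at 1.55 to 1.8 (open, upright, leaning slightly back). The stiff hinge holds the lid wherever it is left; it takes about 0.5 N m at most to turn
- lid_hinge (a point): middle of the hinge line, 36 mm above the table, x as the lid turns (x points from the lid's free edge to the hinge)
- lid_edge (a point): middle of the lid's free edge on its outer face. The lid is a shallow shell 168 mm from hinge to free edge, 218 mm wide, 32 mm deep; its outer face lies 32 mm off the plane through hinge and rim, on top when shut and facing away from the robot when open
- pot: amber sample jar with white cap, 54 mm wide, 58 mm tall, loose; origin: centre of its underside
- vial: small clear vial with white cap, 28 mm wide, 63 mm tall, loose; origin: centre of its underside
Things that resemble listed ones, but are neither listed nor needed, are in the scene too. What is shaped like the probe_b but turquoise is not meant.

How it is judged:
By the outcome, as a careful person would: the job done as asked, in the order asked, and still so for the second after the job is handed in, with the robot touching nothing.
It also fails if it takes over 72 s, if anything falls off the work surface, if the arm or the gripper's body presses on something with over 40 N, if the wrist force passes 120 N, or if a joint passes its speed limit or range.

## Working session

There is one attempt and no reset: what is moved stays moved. The work goes in short steps, each a Python script; the robot and the scene stay as the last script left them, time stands still between calls to the robot, and variables do not carry over. Pictures are saved under pics/ and viewed, at most 10 in all, crops included, and the job is handed in when it is done.

```bash
mkdir -p pics; cat > h.py <<'E'
from workcell import env
import numpy as np, cv2
from scipy.spatial.transform import Rotation as R
def cam(f):
    return np.array(f["position"]), R.from_euler('xyz',f["orientation"],degrees=True).as_matrix()
def proj(f,p):
    c,M=cam(f); q=(np.atleast_2d(p)-c)@M
    return np.c_[f["cx"]+f["fx"]*q[:,0]/-q[:,2], f["cy"]+f["fy"]*q[:,1]/q[:,2]]
def ray(f,uv):
    c,M=cam(f); uv=np.atleast_2d(uv).astype(float)
    d=np.c_[(uv[:,0]-f["cx"])/f["fx"],-(uv[:,1]-f["cy"])/f["fy"],-np.ones(len(uv))]
    return c,d@M.T
def onz(f,uv,z):
    c,d=ray(f,uv); return c+d*((z-c[2])/d[:,2])[:,None]
E
python3 - <<'E'
from h import *
fs={n:env.grab_frame(n) for n in("scene","top")}
print({k:v for k,v in fs["top"].items() if k!="image"}); print({k:v for k,v in fs["scene"].items() if k!="image"})
cv2.imwrite("pics/a.png",fs["scene"]["image"]);cv2.imwrite("pics/b.png",fs["top"]["image"])
for n,f in fs.items():
  for t in("probe_a","case","case_lid","pot","vial"):
    for r in env.search_frame(f,t): 
      print(n,t,np.round(r["xyz"],3),round(r["score"],2),proj(f,r["xyz"])[0].round())
print(env.read_state())
E
```

```text
{'fx': 425.4789930797187, 'fy': 425.4789930797187, 'cx': 284.0217399007986, 'cy': 215.92702305626975, 'position': array([0.3715666 , 0.12048702, 1.07030676]), 'orientation': array([  8.15007867,  -0.44945803, -91.10850036]), 'shot': 2}
{'fx': 502.7938243136285, 'fy': 502.7938243136285, 'cx': 282.30945939484866, 'cy': 217.71473819513457, 'position': array([ 0.06009163, -0.6159692 ,  0.65503761]), 'orientation': array([ 56.36880981,   0.58771652, -31.5253475 ]), 'shot': 1}
scene probe_a [0.445 0.161 0.06 ] 0.77 [248. 226.]
scene probe_a [0.459 0.346 0.037] 0.57 [217. 195.]
scene probe_a [0.364 0.262 0.056] 0.56 [193. 217.]
scene case [ 0.582 -0.132  0.035] 0.76 [392. 292.]
scene case_lid [ 0.579 -0.133  0.036] 0.58 [391. 293.]
scene case_lid [ 0.616 -0.137  0.124] 0.56 [414. 248.]
scene pot [0.616 0.088 0.041] 0.76 [334. 226.]
scene vial [0.619 0.165 0.037] 0.61 [315. 210.]
top probe_a [0.444 0.177 0.083] 0.73 [256. 246.]
top probe_a [0.461 0.364 0.035] 0.62 [180. 242.]
top probe_a [0.375 0.261 0.09 ] 0.55 [219. 276.]
top case [ 0.562 -0.126  0.027] 0.7 [378. 198.]
top case [ 0.612 -0.
[... 353 characters left out ...]
1 [289. 174.]
{'clock': 0.6, 'joint_positions': array([ 9.01021634e+01,  2.20385589e+01,  4.51672172e-01,  1.27649254e-03,
       -6.84099902e+01, -1.48171706e+01]), 'qvel': array([-0.01401295,  0.0173662 , -0.02831243, -0.07451998,  0.12569204,
       -0.05265711]), 'joint_torque': array([ 2.35400021e-04, -3.90211487e+01,  1.87535924e+01,  4.22257438e+00,
        1.54192722e-02, -2.37203528e-05]), 'position': array([0.15872875, 0.60448495, 0.22257976]), 'tool_rot': array([-1.79996677e+02, -3.48820988e-04, -1.47145376e+01]), 'force': array([0.6011268 , 0.06311939, 0.04019388]), 'wrist_torque': array([-0.00752906,  0.00401299,  0.03683584]), 'finger_force': 0.0, 'opening': 0.9991016715281841}
```

View pics/a.png

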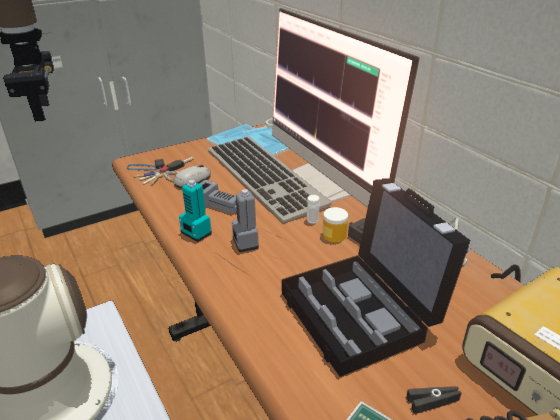

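View pics/b.png

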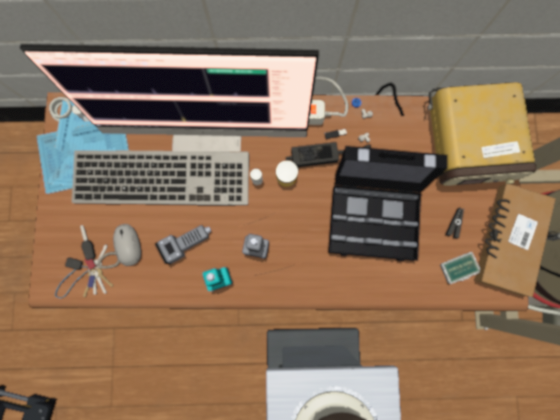

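The scene view shows the lying grey probe at (220,197), the standing grey probe at (245,222) and the turquoise standing look-alike at (193,215). The grey mouse at (192,176) also resembles a probe. The case is at (355,310), with its lid at (415,245).

In the top view, the lying probe is at (184,243) with its head lower left. The standing grey probe is at (256,246), the turquoise one at (217,278) and the mouse at (126,243).

I choose grey lying = probe_a and grey standing = probe_b. Next I take wrist views.

```bash
python3 - <<'E'
from h import *
import pickle
out=[]
for i,(p,o) in enumerate([([.40,.30,.36],[180,0,-90]),([.36,.16,.36],[180,0,-90]),([.50,-.10,.36],[180,0,-90]),([.46,-.16,.36],[180,0,-90])]):
  try:
    env.goto(p,o)
  except env.Unreachable as e: print(i,e); continue
  env.dwell(.2)
  f=env.grab_frame("wrist"); f["tcp"]=env.read_state()["position"]
  print(i,f["position"],f["orientation"],env.read_state()["clock"],env.read_state()["joint_positions"].round())
  for t in(("probe_a",) if i<2 else ("case","case_lid")):
    f[t]=env.trace(f,t)
    for r in env.search_frame(f,t): print(t,np.round(r["xyz"],3),round(r["score"],2),proj(f,r["xyz"])[0].round())
    print([(round(m["score"],2),m["mask"].sum(),np.argwhere(m["mask"]).mean(0).round()[::-1]) for m in f[t]])
  out.append(f)
for n in("scene","top"):
  f=env.grab_frame(n)
  for t in("probe_a","case","case_lid"): 
    f[t]=env.trace(f,t); print(n,t,[(round(m["score"],2),m["mask"].sum(),np.argwhere(m["mask"]).mean(0).round()[::-1]) for m in f[t]])
  out.append(f)
pickle.dump(out,open("v.pkl","wb"))
im=np.vstack([np.hstack([o["image"] for o in out[:2]]),np.hstack([o["image"] for o in out[2:4]])])
cv2.imwrite("pics/c.png",cv2.resize(im,(800,600)))
E
```

```text
0 [0.39898089 0.23410276 0.52162259] [-1.40507367e+01 -2.77704070e-02 -1.79942958e+02] 2.375 [ 56.   6.  -2.  -0. -82. -56.]
probe_a [0.376 0.266 0.12 ] 0.96 [298. 150.]
probe_a [0.449 0.181 0.106] 0.91 [231.  69.]
probe_a [0.457 0.36  0.037] 0.61 [235. 214.]
[(0.85, np.int64(2299), array([237.,  72.])), (0.82, np.int64(3089), array([236., 213.])), (0.79, np.int64(1615), array([299., 148.]))]
1 [0.35954896 0.09415205 0.52185313] [-1.40640642e+01 -2.41705113e-02 -1.79979457e+02] 3.3583 [ 48.  -6. -13.  -0. -82. -48.]
probe_a [0.444 0.372 0.047] 0.89 [219. 317.]
probe_a [0.445 0.171 0.086] 0.84 [207. 185.]
[(0.97, np.int64(2188), array([209., 186.])), (0.93, np.int64(1820), array([218., 314.])), (0.71, np.int64(1553), array([269., 246.])), (0.41, np.int64(1262), array([55.,  9.]))]
2 [ 0.49901358 -0.16562447  0.52250426] [-1.41099378e+01  5.49757894e-02 -1.79901765e+02] 4.8417 [  7.   7.  -1.  -0. -82.  -7.]
case [ 0.579 -0.139  0.035] 0.89 [218. 140.]
[(0.84, np.int64(39245), array([226., 147.]))]
case_lid [ 0.61  -0.143  0.135] 0.79 [172. 142.]
[(0.9, np.int64(18491), array([168., 14
[... 153 characters left out ...]
49  0.03 ] 0.92 [194. 178.]
[(0.92, np.int64(32699), array([198., 187.]))]
case_lid [ 0.611 -0.159  0.13 ] 0.57 [139. 183.]
[(0.74, np.int64(14728), array([136., 182.]))]
scene probe_a [(0.95, np.int64(1257), array([245., 222.])), (0.83, np.int64(1355), array([195., 213.])), (0.71, np.int64(693), array([218., 197.]))]
scene case [(0.65, np.int64(20481), array([382., 282.]))]
scene case_lid [(0.96, np.int64(9782), array([412., 249.]))]
top probe_a [(0.78, np.int64(1033), array([181., 243.])), (0.64, np.int64(530), array([256., 246.])), (0.62, np.int64(536), array([217., 278.])), (0.19, np.int64(1266), array([346., 237.]))]
top case [(0.71, np.int64(1207), array([346., 238.]))]
top case_lid []
```

View pics/c.png

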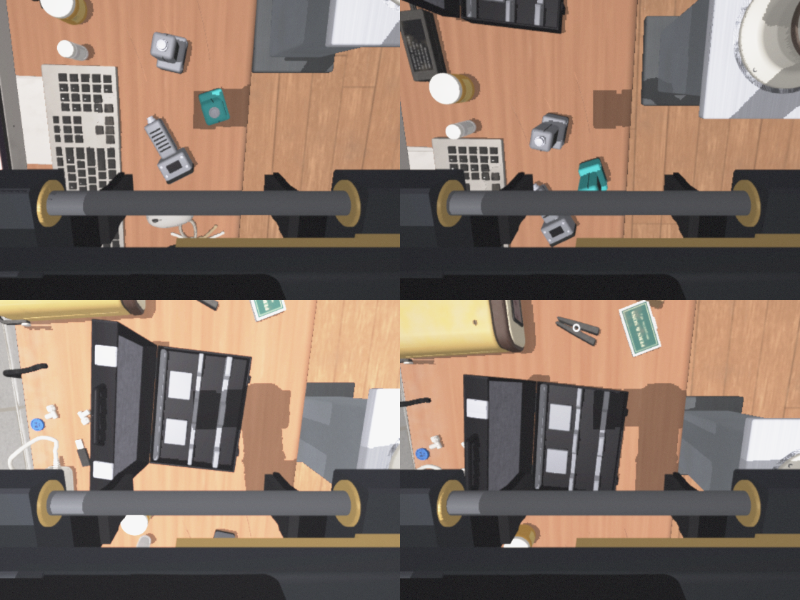

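The montage (order: view 0, 1 above; 2, 3 below) shows these:
- **View 0:** the standing grey probe at (170,50), turquoise at (212,107), and the lying grey probe at (168,150) with its head lower right.
- **View 1:** the standing probe at (548,132), next to turquoise at (592,178).
- **Views 2 and 3:** the case with its two light head pads on the hinge side.

I fit the box models to the masks to get poses.

```bash
cat > fit.py <<'E'
from h import *
from scipy.optimize import minimize
def box(x0,x1,y0,y1,z0,z1): return np.array([[x,y,z] for x in(x0,x1) for y in(y0,y1) for z in(z0,z1)])/1000.
PROBE=[box(-61,13,-17,17,0,34),box(13,61,-29,29,0,44),box(-72,-61,-6.5,6.5,10.5,23.5)]
STAND=R.from_matrix(np.array([[0,0,-1],[0,-1,0],[-1,0,0]]).T.T)  # cols: probe x,y,z -> x=-Z,y=-Y,z=-X
def render(f,parts):
    m=np.zeros((420,560),np.uint8)
    for P in parts:
        h=cv2.convexHull(proj(f,P).astype(np.float32))
        cv2.fillConvexPoly(m,np.round(h*16).astype(np.int32),1,shift=4)
    return m>0
def fit(views,parts_of,x0,steps):
    # views: (frame, mask, rowlimit)
    def cost(p):
        c=0
        for f,m,r in views:
            a=render(f,parts_of(p))[:r]; c+=np.sum(a^m[:r])/np.sum(a|m[:r])
        return c/len(views)
    best=None
    for k in range(3):
        sim=np.vstack([x0]+[np.array(x0)+np.eye(len(x0))[i]*steps[i] for i in range(len(x0))])
        r=minimize(cost,x0,method="Nelder-Mead",options=dict(initial_simplex=sim,maxiter=400,xatol=1e-4,fatol=1e-5)); x0=r.x; steps=[s*-.5 for s in steps]
    return r.x,r.fun
def lying(p): return [P@R.from_euler('z',p[2]).as_matrix().T+[p[0],p[1],p[3]] for P in PROBE]
def standing(p): return [(P-[.061,0,0])@(R.from_euler('z',p[2])*STAND).as_matrix().T+[p[0],p[1],p[3]] for P in PROBE]
def case(p):
    # x,y,yaw,lid
    b=box(-84,84,-109,109,0,36)
    l=box(-168,0,-109,109,0,32)@R.from_euler('y',p[3]).as_matrix().T+[.084,0,.036]
    return [Q@R.from_euler('z',p[2]).as_matrix().T+[p[0],p[1],0] for Q in(b,l)]
E
python3 - <<'E'
from fit import *
import pickle
v=pickle.load(open("v.pkl","rb"))
def nm(f,t,u): 
    return min(f[t],key=lambda m:np.hypot(*(np.argwhere(m["mask"]).mean(0)[::-1]-u)))["mask"]
w0,w1,w2,w3,sc,tp=v
A=[(w0,nm(w0,"probe_a",(236,213)),230),(sc,nm(sc,"probe_a",(218,197)),420),(tp,nm(tp,"probe_a",(181,243)),420)]
for VV in (A[:1]+A[2:],A):
  best=min((fit(VV,lying,[.45,.36,a,0],[.02,.02,.3,.01]) for a in np.radians([60,110,150,200])),key=lambda r:r[1]); print("a",best[0].round(4),np.degrees(best[0][2]),best[1])
B=[(w0,nm(w0,"probe_a",(237,72)),230),(w1,nm(w1,"probe_a",(209,186)),230),(sc,nm(sc,"probe_a",(245,222)),420),(tp,nm(tp,"probe_a",(256,246)),420)]
for a in np.radians([-60,-30,0,30,60]):
  b=fit(B,standing,[.445,.165,a,0],[.01,.01,.2,.005]); print("b",b[0].round(4),np.degrees(b[0][2]),b[1])
C=[(w0,nm(w0,"probe_a",(299,148)),230),(sc,nm(sc,"probe_a",(195,213)),420),(tp,nm(tp,"probe_a",(217,278)),420)]
for a in np.radians([-90,-30,30,90,180]):
  b=fit(C,standing,[.37,.26,a,0],[.01,.01,.2,.005]); print("turq",b[0].round(4),np.degrees(b[0][2]),b[1])
D=[(f,f["case"][0]["mask"]|f["case_lid"][0]["mask"],r) for f,r in((w2,225),(w3,225),(sc,420))]
for a in(-10,0,10):
  b=fit(D,case,[.56,-.135,np.radians(a),1.65],[.01,.01,.1,.1]); print("case",b[0].round(4),np.degrees(b[0][2]),b[1])
print([(np.array(env.search_frame(env.grab_frame("top"),t)[0]["xyz"])).round(3) for t in("pot",)])
im=w2["image"].copy()
for P in case(b[0]): cv2.polylines(im,[cv2.convexHull(proj(w2,P).astype(np.float32)).astype(int)],1,(0,255,0),1)
im2=w1["image"].copy()
cv2.imwrite("pics/d.png",np.hstack([cv2.resize(im[0:235,60:400],None,fx=1.4,fy=1.4),cv2.resize(w1["image"][130:235,140:310],(480,329))[:, :300]]))
E
```

```text
a [ 0.4642  0.3645  2.0469 -0.0289] 117.280723803192 0.06801256560266367
a [ 4.6130e-01  3.5920e-01  2.0347e+00 -3.0000e-04] 116.58249077554454 0.21439643970040875
b [ 4.4260e-01  1.6030e-01 -1.9669e+00  9.0000e-04] -112.6968326431338 0.19554684554185803
b [ 0.4672  0.1747 -0.2552 -0.0025] -14.621497964592063 0.0872696248021124
b [ 0.4662  0.1739 -0.288   0.0015] -16.503072419925292 0.08989567976993963
b [ 0.467   0.1742 -0.2572 -0.0021] -14.736222178858814 0.0872621696561163
b [4.5760e-01 1.9620e-01 1.1739e+00 1.1000e-03] 67.2609099438273 0.19600029885090148
turq [ 0.3711  0.2494 -1.6066  0.004 ] -92.05050721547005 0.22690605929194085
turq [ 0.387   0.2569 -0.7842  0.0011] -44.930714621771216 0.23766487646636178
turq [0.3916 0.2771 0.2956 0.003 ] 16.93888332807569 0.09933621075377025
turq [0.3821 0.2879 1.0193 0.0024] 58.40036653652181 0.2294975267902549
turq [3.5170e-01 2.6560e-01 3.4114e+00 1.4000e-03] 195.45647347772555 0.14714760692650944
case [ 0.5023 -0.1156 -0.1119  1.6621] -6.411835460130807 0.017156823764458675
case [ 0.5023 -0.1154 -0.1118  1.6622] -6.405007346118408 0.017158141332381156
case [ 0.5023 -0.1154 -0.1117  1.6619] -6.401245648640585 0.017104423582624068
[array([0.619, 0.094, 0.058])]
```

View pics/d.png

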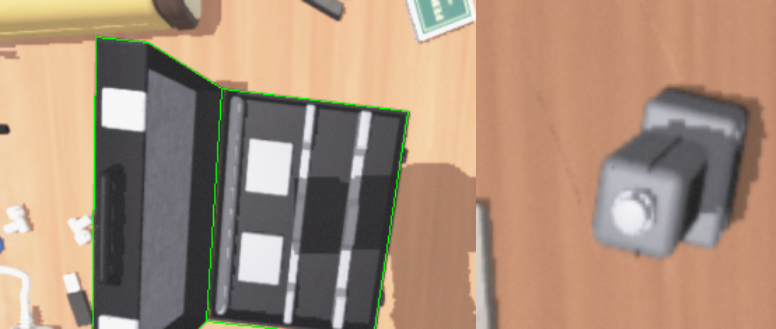

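The green outline from the case fit lies exactly on the case rim and lid. The right crop shows the grey standing probe, which confirms the choice, with its socket at (632,212) and the head's thicker side toward the robot. The rib lines in the left crop are at (308,108)-(289,318) and (364,114)-(338,325), with the stop at (235,100)-(222,310).

Next I locate the ribs in the case frame, refine probe_a from nearer, and check reachability.

```bash
cat >> h.py <<'E'
CASE=np.array([.5023,-.1155,0]); CY=np.radians(-6.4)
RC=R.from_euler('z',CY).as_matrix()
def T(rot,p): M=np.eye(4); M[:3,:3]=rot; M[:3,3]=p; return M
def grasp(phi,gx,gz,flip=1):
    "TCP pose in probe frame: grasp point at (gx,0,gz); tool z tilted phi (90=straight along -z_p) toward +x_p; tool x toward -x_p if flip=1"
    a=np.radians(phi); z=np.array([np.cos(a),0,-np.sin(a)]); y=np.array([0,flip,0.]); x=np.cross(y,z)
    return T(np.c_[x,y,z],np.array([gx,0,gz])+.019*z)
def pose(M): return M[:3,3],R.from_matrix(M[:3,:3]).as_euler('xyz',degrees=True)
STAND=np.array([[0,0,-1],[0,-1,0],[-1,0,0.]])
def stand(x,y,yaw,z=0):  # x,y: flat face point on the table -> probe frame
    Rm=R.from_euler('z',yaw).as_matrix()@STAND
    return T(Rm,np.array([x,y,z])-Rm@[.061,0,0])
def lie(x,y,yaw,z=0): return T(R.from_euler('z',yaw).as_matrix(),[x,y,z])
E
python3 - <<'E'
from fit import *
import pickle
v=pickle.load(open("v.pkl","rb")); w2=v[2]
uv=np.array([[308,108],[289,318],[364,114],[338,325],[235,100],[222,310]])/1.4+[60,0]
print(((onz(w2,uv,.031)-CASE)@RC).round(4)*1000)
pad=np.array([[249,139],[292,143],[288,196],[246,192],[241,234],[284,237],[279,285],[238,280]])/1.4+[60,0]
print(((onz(w2,pad,.016)-CASE)@RC).round(4)*1000)
V=[]
for p in([.44,.40,.32],[.46,.34,.32]):
  try: env.goto(p,[180,0,-90])
  except env.Unreachable as e: print(e); continue
  env.dwell(.2); f=env.grab_frame("wrist"); ms=env.trace(f,"probe_a")
  u=proj(f,[.461,.361,.02])[0]; print(u,[(m["score"],m["mask"].sum(),np.argwhere(m["mask"]).mean(0)[::-1]) for m in ms])
  m=min(ms,key=lambda m:np.hypot(*(np.argwhere(m["mask"]).mean(0)[::-1]-u)))["mask"]; V.append((f,m,232))
for vv in(V,V[:1],V[1:]):
  b=min((fit(vv,lambda p:lying([*p,0]),[.461,.361,a],[.01,.01,.1]) for a in(2.0,2.1)),key=lambda r:r[1]); print("a",b[0].round(4),np.degrees(b[0][2]),b[1])
b=fit(V,lying,[.461,.361,2.04,0],[.01,.01,.1,.01]); print("a free z",b)
print(env.read_state()["clock"])
a=b[0]
# reach checks
PB=stand(.4667,.1743,np.radians(-14.6))
NL=lambda s,dz:T(RC,CASE+RC@np.array([0,.045*s,.016+dz]))
def ik(n,M):
    p,o=pose(M); q=env.inverse_kinematics(p,o); print(n,p.round(3),o.round(0),None if q is None else np.round(q))
for fl in(1,-1):
  ik("a",lie(a[0],a[1],a[2])@grasp(90,-24,20,fl) if 0 else lie(a[0],a[1],a[2])@grasp(90,-.024,.02,fl))
  ik("nest90L",NL(1,0)@grasp(90,-.024,.02,fl))
  ik("b0",PB@grasp(0,-.042,.017,fl))
  for yw in(-15,0,15,30,160,180,200):
   ik("re0 %d"%yw,stand(.53,.06,np.radians(yw))@grasp(0,-.042,.017,fl))
   if abs(yw)<90: ik("re70 %d"%yw,stand(.53,.06,np.radians(yw))@grasp(70,-.024,.02,fl))
  ik("nest70R",NL(-1,0)@grasp(70,-.024,.02,fl))
E
```

```text
[[   5.8 -102.2   31. ]
 [   1.9   98.1   31. ]
 [ -45.6 -102.9   31. ]
 [ -48.    99.8   31. ]
 [  72.4 -101.6   31. ]
 [  69.5   97.4   31. ]]
[[ 58.5 -69.8  16. ]
 [ 17.4 -70.8  16. ]
 [ 16.  -21.   16. ]
 [ 57.1 -20.1  16. ]
 [ 58.6  21.3  16. ]
 [ 15.7  19.4  16. ]
 [ 15.7  68.8  16. ]
 [ 57.7  68.4  16. ]]
[260.65849182 142.7310533 ] [(0.97, np.int64(3792), array([262.40189873, 143.08781646])), (0.86, np.int64(2759), array([339.6661834 ,  62.50380573])), (0.64, np.int64(432), array([269.81481481,   5.25231481]))]
[276.14039207 188.99292902] [(0.95, np.int64(3519), array([278.41574311, 189.92355783])), (0.64, np.int64(2408), array([354.11835548, 116.84759136])), (0.59, np.int64(2702), array([288.08438194,  30.89045152]))]
a [0.4604 0.3565 2.0483] 117.35694137541783 0.07630240490911118
a [0.4605 0.3558 2.0548] 117.73395012507473 0.06282463517190205
a [0.4604 0.3565 2.0479] 117.33425187838516 0.0846914239914507
a free z (array([ 0.46084349,  0.35814502,  2.05980075, -0.01694494]), np.float64(0.03721571352684776))
9.3667
a [0.472 0.337 0.001] [180.   0. -62.] [ 52.  32. -20.   0. -
[... 1446 characters left out ...]
[  25.   20.  -25.   -0.  -45. -115.]
re70 0 [0.528 0.06  0.079] [180.  70. 180.] None
re0 15 [0.514 0.056 0.084] [-180.    0. -165.] [ 24.  20. -25.   0. -45. -99.]
re70 15 [0.528 0.059 0.079] [-180.   70. -165.] [ -30.   39.  -54. -135.  -72.   92.]
re0 30 [0.515 0.052 0.084] [ 180.    0. -150.] [ 24.  20. -25.  -0. -45. -84.]
re70 30 [0.528 0.059 0.079] [ 180.   70. -150.] [ -30.   34.  -41. -114.  -63.   76.]
re0 160 [0.546 0.054 0.084] [180.   0. -20.] [ 23.  23. -21.   0. -46.  47.]
re0 180 [0.547 0.06  0.084] [180.   0.  -0.] [ 23.  23. -21.   0. -47.  67.]
re0 200 [0.546 0.066 0.084] [180.   0.  20.] [ 24.  23. -21.   0. -47.  86.]
nest70R [ 0.48  -0.158  0.018] [180. -20.  -6.] None
```

```bash
cat >> h.py <<'E'
def nest(s,dz=0): return T(RC,CASE+RC@np.array([.0005,.045*s,.016+dz]))
E
python3 - <<'E'
from h import *
lo=[-179.83,-69.29,-61.27,-181.25,-171.15,-177.46]
def ik(M):
    return env.inverse_kinematics(*pose(M))
for phi in(60,65,70,75,80,90):
  for fl in(1,-1):
    q=[ik(nest(s)@grasp(phi,-.026,.02,fl)) for s in(1,-1)]
    print(phi,fl,[None if k is None else np.round(k) for k in q])
for phi in(65,70,75,80):
  for x in(.42,.5,.56):
   for y in(.05,.1):
    r=[]
    for yw in range(-105,106,15):
      ok=[]
      for fl in(1,-1):
        S=stand(x,y,np.radians(yw)); G=grasp(phi,-.026,.02,fl); B=G.copy(); B[:3,3]-=.09*G[:3,2]
        q=ik(S@G); q2=ik(S@B)
        ok.append(q is not None and q2 is not None)
      r.append("%d"%(ok[0]+2*ok[1]))
    print(phi,x,y,"".join(r))
print(env.inverse_kinematics([.72,-.14,.165],[180,0,-90]),env.inverse_kinematics([.66,-.14,.165],[180,0,0]))
E
```

```text
60 1 [None, None]
60 -1 [None, None]
65 1 [None, None]
65 -1 [None, None]
70 1 [None, None]
70 -1 [None, None]
75 1 [None, None]
75 -1 [None, None]
80 1 [array([  13.,   21.,  -45.,   12.,  -15., -121.]), array([   1.,   22.,  -40.,    4.,  -18., -101.])]
80 -1 [array([ 13.,  21., -45.,  12., -15.,  59.]), array([  1.,  22., -40.,   4., -18.,  79.])]
90 1 [array([  11.,   24.,  -33.,   -0.,  -33., -108.]), array([  0.,  25., -31.,  -0., -34., -97.])]
90 -1 [array([ 11.,  24., -33.,   0., -33.,  72.]), array([  0.,  25., -31.,   0., -34.,  83.])]
65 0.42 0.05 333000000333333
65 0.42 0.1 333300000333333
65 0.5 0.05 333300003333333
65 0.5 0.1 333300000333333
65 0.56 0.05 333330003333333
65 0.56 0.1 333330003333333
70 0.42 0.05 333000000333333
70 0.42 0.1 333300000333333
70 0.5 0.05 333300000333333
70 0.5 0.1 333300000333333
70 0.56 0.05 333300003333333
70 0.56 0.1 333330003333333
75 0.42 0.05 333000000333333
75 0.42 0.1 333300000033333
75 0.5 0.05 333300000333333
75 0.5 0.1 333300000333333
75 0.56 0.05 333300003333333
75 0.56 0.1 333330000333333
80 0.42 0.05 333000000333333
80 0.42 0.1 333300000033333
80 0.5 0.05 333300000333333
80 0.5 0.1 333300000333333
80 0.56 0.05 333300003333333
80 0.56 0.1 333330000333333
[  1.58007033  34.8387983   13.60185595   0.         -68.76305764
  -1.58007033] [ 1.72463929e+00  2.91543381e+01  3.52158984e+00  2.54444375e-14
 -6.43672518e+01  8.82753607e+01]
```

```bash
cat >> h.py <<'E'
def up(M,dz): N=M.copy(); N[2,3]+=dz; return N
def back(M,d): N=M.copy(); N[:3,3]-=d*M[:3,2]; return N
def line(M,**k): p,o=pose(M); return env.move_straight(p,o,**k)
def go(M): env.goto(*pose(M))
def st(n=""):
    s=env.read_state(); print(n,round(s["clock"],2),s["position"].round(4),"op",round(s["opening"],3),"ff",round(s["finger_force"],1),"F",s["force"].round(1))
E
python3 - <<'E'
from h import *
G=grasp(0,-.042,.017,1)
A=stand(.4667,.1743,np.radians(-14.6))@G
B=stand(.46,.09,np.radians(60))@G
G2=grasp(80,-.026,.02,1); C=stand(.46,.09,np.radians(60))@G2
for M in(up(A,.09),A,up(A,.06),up(B,.06),B,up(B,.08),back(C,.09),C,up(C,.15)):
    q=env.inverse_kinematics(*pose(M)); print(None if q is None else q.round())
go(up(A,.09)); env.gripper_to(.75,30); line(A,rate=.12); st("at")
env.gripper_to(0,30); st("grip")
line(up(A,.05),rate=.12); st("lift"); line(up(B,.05),rate=.2) 
h=line(up(B,-.004),rate=.04,force_limit=3); st("down %s"%h)
f=env.grab_frame("scene"); cv2.imwrite("pics/e.png",cv2.resize(f["image"][120:320,130:410],(784,560)))
E
```

```text
[ 41.  11. -23.   0. -56.  35.]
[ 41.  18. -30.   0. -43.  35.]
[ 41.  13. -25.   0. -52.  35.]
[ 30.  10. -29.   0. -51. 120.]
[ 30.  15. -33.   0. -42. 120.]
[ 30.   9. -27.   0. -54. 120.]
[ -38.   39.  -30.  -79.  -84. -112.]
[ -28.   41.  -30.  -88.  -80. -109.]
[ -27.   18.  -28.  -85.  -81. -135.]
at 12.32 [0.4508 0.1789 0.0846] op 0.748 ff 0.0 F [ 0.1 -0.3  0.9]
grip 12.97 [0.4504 0.1787 0.0841] op 0.389 ff 29.6 F [-0.   1.1  0.5]
lift 13.53 [0.4496 0.1782 0.1334] op 0.388 ff 29.6 F [-0.2  0.  -2.4]
down True 16.12 [0.4513 0.0753 0.0841] op 0.391 ff 29.7 F [-0.2  0.9  3.6]
```

View pics/e.png

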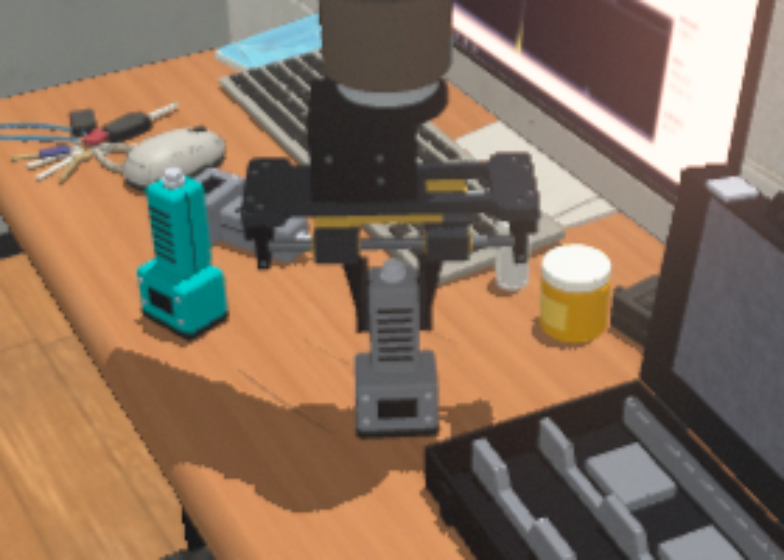

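Probe_b stands upright in the gripper at (397,400), its back and screen facing the camera, so the identity and flat side are confirmed. The jar at (575,295), the vial and turquoise are untouched. Now I release it and regrasp from its back.

```bash
python3 - <<'E'
from fit import *
import h
B=stand(.46,.09,np.radians(60))@grasp(0,-.042,.017,1)
env.gripper_to(.7); env.dwell(.2); line(h.up(B,.10),rate=.15)
C=h.stand(.46,.09,np.radians(60))@h.grasp(80,-.026,.02,1)
go(h.up(h.back(C,.10),.12)); st("pre")
V=[]
for n in("scene","top"):
  f=env.grab_frame(n); ms=env.trace(f,"probe_b"); u=proj(f,[.455,.075,.06])[0]
  m=min(ms,key=lambda m:np.hypot(*(np.argwhere(m["mask"]).mean(0)[::-1]-u)))["mask"]; V.append((f,m,420)); print(n,u,m.sum(),np.argwhere(m).mean(0)[::-1])
b=fit(V,lambda p:standing([*p,0]),[.46,.09,np.radians(60)],[.01,.01,.1]); print(b[0].round(4),np.degrees(b[0][2]),b[1])
cv2.imwrite("pics/f.png",V[0][0]["image"])
E
```

```text
pre 21.61 [0.4101 0.0037 0.2211] op 0.699 ff 0.0 F [ 0.5 -0.1  0.2]
scene [272.90105286 245.61860966] 1165 [192.65751073 211.02403433]
top [299.12577557 241.07072441] 441 [299.68480726 244.68027211]
[0.46   0.0899 1.0497] 60.14549196380812 0.5642292490118577
```

View pics/f.png

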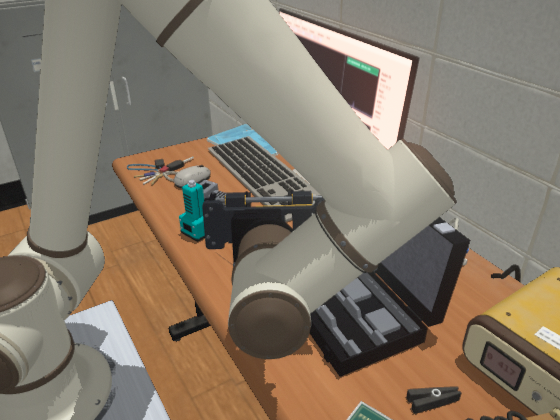

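The scene view is mostly blocked by the arm; the wrist ball at (270,320) is clear of the case, and the top view finds probe_b where I set it. Continuing.

```bash
python3 - <<'E'
from h import *
C=stand(.46,.09,np.radians(60))@grasp(80,-.026,.02,1)
print(line(back(C,.10),rate=.15,force_limit=15)); st()
print(line(C,rate=.08,force_limit=6)); st("at")
env.gripper_to(0,35); st("grip")
line(up(C,.16),rate=.12); st("lift")
N=nest(-1)@grasp(80,-.026,.02,1)
q0=env.read_state()["joint_positions"]; q1=env.inverse_kinematics(*pose(up(N,.14))); print(q0.round(),q1.round())
f=env.grab_frame("top"); g=env.grab_frame("wrist"); cv2.imwrite("pics/g.png",np.vstack([f["image"][130:330,100:400],g["image"][100:400,100:400]]))
E
```

```text
False
 22.76 [0.4102 0.0035 0.1015] op 0.701 ff 0.0 F [0.6 0.4 0. ]
False
at 24.16 [0.4593 0.0886 0.0838] op 0.701 ff 0.0 F [ 0.2 -0.   0.4]
grip 24.75 [0.4593 0.0889 0.0837] op 0.391 ff 34.6 F [-0.1  0.5 -0. ]
lift 26.23 [0.4592 0.0889 0.2431] op 0.392 ff 34.6 F [-0.5  0.6 -1.6]
[ -27.   16.  -27.  -85.  -81. -137.] [  1.   9. -30.   2. -41. -99.]
```

View pics/g.png

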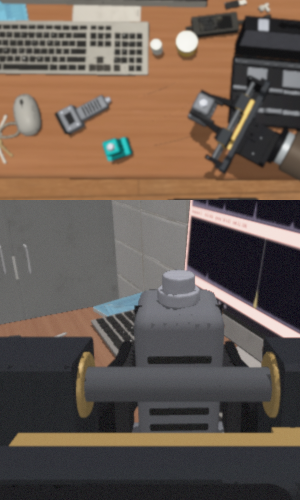

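The upper crop (top view) shows probe_b held at (205,105), clear of turquoise, the jar and the lid. The lower crop (wrist view) shows it held straight between the fingers. I move over the nest along a straight slerped line at a safe height.

```bash
python3 - <<'E'
from h import *
N=nest(-1)@grasp(80,-.026,.02,1)
P=up(N,.25); P[0,3]-=.06
try: line(P,rate=.12)
except env.Unreachable as e:
    print("slerp unreachable",e); raise SystemExit
st("over"); print(env.read_state()["joint_positions"].round(1), env.read_state()["tool_rot"].round(1), pose(N)[1].round(1))
line(up(N,.10),rate=.15); env.dwell(.2); st("above")
f=env.grab_frame("scene"); cv2.imwrite("pics/i.png",cv2.resize(f["image"][180:380,240:500],(780,600)))
E
```

```text
over 28.83 [ 0.4155 -0.1578  0.2673] op 0.393 ff 34.6 F [-1.  -0.1 -1.7]
[  1.2  -3.3 -25.5   1.5 -57.9 -98.4] [180.   10.  173.6] [180.   10.  173.6]
above 30.26 [ 0.4754 -0.1578  0.1181] op 0.389 ff 34.6 F [ 0.2  0.6 -1.5]
```

```bash
ls -la pics
```

```text
total 3196
drwxr-xr-x 2 agent agent   4096 Nov 30 00:19 .
drwxr-xr-x 3 agent agent   4096 Nov 30 00:13 ..
-rw-r--r-- 1 agent agent 362312 Nov 30 00:11 a.png
-rw-r--r-- 1 agent agent 268020 Nov 30 00:11 b.png
-rw-r--r-- 1 agent agent 726301 Nov 30 00:13 c.png
-rw-r--r-- 1 agent agent 323310 Nov 30 00:14 d.png
-rw-r--r-- 1 agent agent 503297 Nov 30 00:18 e.png
-rw-r--r-- 1 agent agent 346318 Nov 30 00:18 f.png
-rw-r--r-- 1 agent agent 228723 Nov 30 00:19 g.png
-rw-r--r-- 1 agent agent 492050 Nov 30 00:19 i.png
```

View pics/i.png

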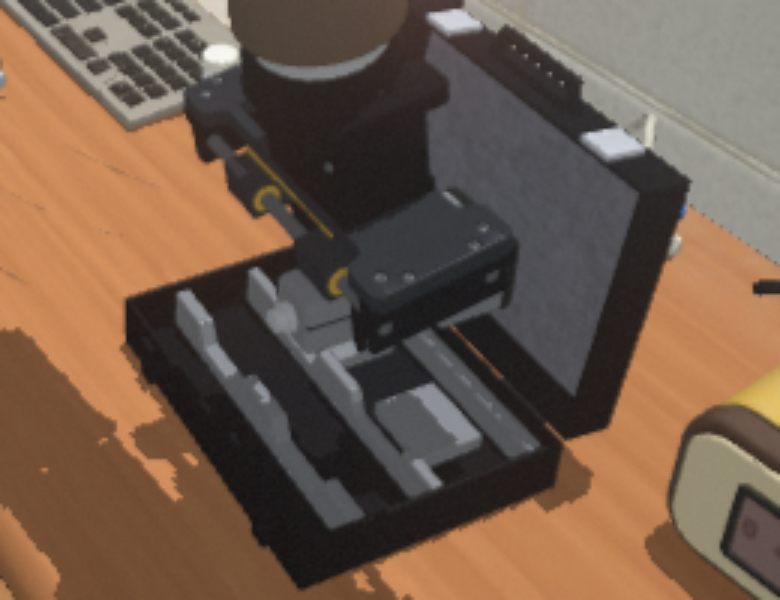

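The probe hangs roughly level under the gripper (socket at (285,315)), pointing to the hinge over the right nest. I lower it with force sensing.

```bash
python3 - <<'E'
from h import *
N=nest(-1)@grasp(80,-.026,.02,1)
line(up(N,.045),rate=.12)
h=line(up(N,-.003),rate=.03,force_limit=5); st("down %s, target z %.4f"%(h,N[2,3]))
print(env.read_state()["wrist_torque"].round(2))
E
```

```text
down True, target z 0.0173 32.22 [ 0.4751 -0.1579  0.0186] op 0.391 ff 34.8 F [ 0.9 -2.   2.2]
[-0.23 -0.06 -0.1 ]
```

```bash
python3 - <<'E'
from fit import *
import h
N=h.nest(-1)@h.grasp(80,-.026,.02,1)
env.gripper_to(.45); env.dwell(.2); env.gripper_to(.62); st("rel")
line(h.back(N,.12),rate=.15); st("out")
# on to probe_a
A=h.lie(.4606,.3573,np.radians(117.6))@h.grasp(90,-.026,.02,1)
go(h.up(A,.10)); st("over a")
V=[]
for n in("scene","top"):
  f=env.grab_frame(n); ms=env.trace(f,"probe_b"); u=proj(f,h.nest(-1)[:3,3]+[0,0,.02])[0]
  m=min(ms,key=lambda m:np.hypot(*(np.argwhere(m["mask"]).mean(0)[::-1]-u)))["mask"]; V.append((f,m,420)); print(n,u,m.sum(),np.argwhere(m).mean(0)[::-1])
n=h.nest(-1)[:3,3]
b=fit(V,lambda p:lying(p),[n[0],n[1],h.CY,.016],[.01,.01,.1,.005]); print(b[0].round(4),np.degrees(b[0][2]),b[1],n)
cv2.imwrite("pics/j.png",cv2.resize(V[0][0]["image"][200:380,270:470],(660,594)))
E
```

```text
rel 33.44 [ 0.4738 -0.1578  0.0179] op 0.618 ff 0.0 F [-1.  -0.7  1. ]
out 34.38 [ 0.4539 -0.1554  0.1347] op 0.619 ff 0.0 F [ 0.  -0.1 -1.1]
over a 36.17 [0.4728 0.3334 0.1009] op 0.62 ff 0.0 F [-0.4  0.8 -0.3]
scene [365.22058415 318.94971832] 2348 [368.71124361 316.37734242]
top [394.05045337 222.70529785] 985 [394.33299492 219.34720812]
[ 0.4992 -0.1582 -0.0805  0.0145] -4.612017175808052 0.1607796017821909 [ 0.49778078 -0.16027529  0.016     ]
```

View pics/j.png

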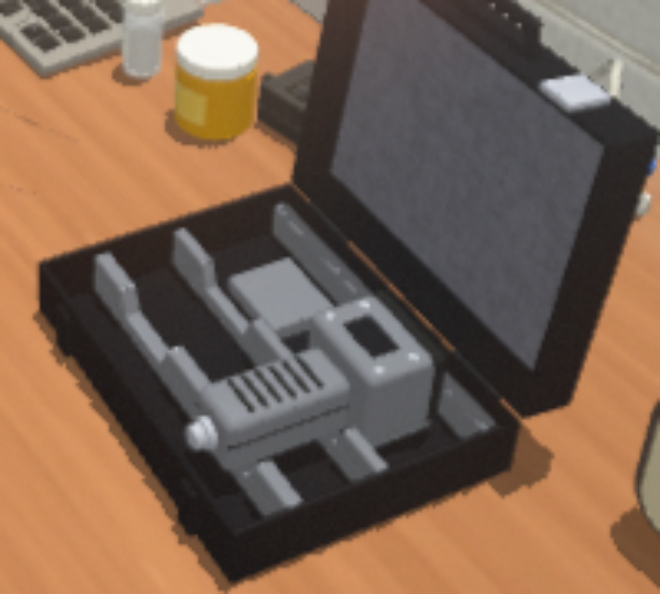

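Probe_b lies seated in the right nest, socket at (200,433) and head against the hinge side at (375,365); the jar and vial are untouched.

At probe_a the gripper body would come too close to the turquoise probe. I offset the grasp 13 mm away from it, so the closing fingers slide probe_a clear.

```bash
python3 - <<'E'
from h import *
PA=lie(.4606,.3573,np.radians(117.6)); G=grasp(90,-.026,.022,1)
A=PA@G; A[:3,3]+=PA[:3,1]*-.013
env.gripper_to(1.0)
line(up(A,.10),rate=.1); print(line(A,rate=.1,force_limit=8)); st("at")
env.gripper_to(0,35); st("grip")
f=env.grab_frame("top"); 
line(up(A,.15),rate=.15); st("lift")
N=nest(1)@G
go(up(N,.12)); st("over nest")
h=line(up(N,.045),rate=.12,force_limit=15)
if not h:
    h=line(up(N,-.003),rate=.03,force_limit=5)
st("down %s, target z %.4f"%(h,N[2,3]))
g=env.grab_frame("scene"); cv2.imwrite("pics/k.png",np.vstack([cv2.resize(f["image"][180:310,130:290],(640,290)),cv2.resize(g["image"][200:380,270:470],(640,300))]))
E
```

```text
False
at 38.65 [0.4846 0.3407 0.0037] op 1.002 ff 0.0 F [ 0.1  0.8 -0.4]
grip 39.56 [0.4841 0.3401 0.0029] op 0.405 ff 33.7 F [-0.5 -0.9  0.4]
lift 40.76 [0.4836 0.3398 0.1518] op 0.401 ff 33.5 F [-0.4  0.1 -2.4]
over nest 42.27 [ 0.4824 -0.0675  0.1389] op 0.399 ff 33.5 F [ 0.3  0.3 -2.6]
down True, target z 0.0190 44.41 [ 0.4819 -0.068   0.0188] op 0.401 ff 33.5 F [-1.2 -0.1  4.2]
```

View pics/k.png

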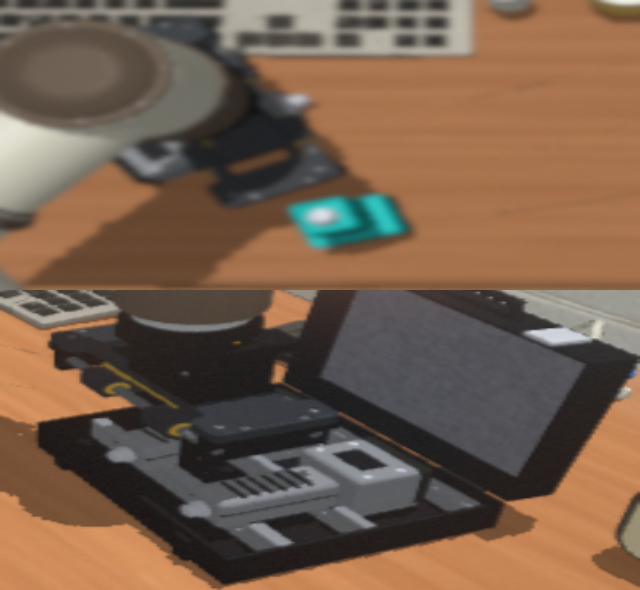

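Upper crop: probe_a gripped, turquoise at (345,215) undisturbed. Lower crop: probe_a down in the left nest beside probe_b, with both sockets at about (120,455) and (195,508). The contact height matches the nest. I release, check by fit, then close the lid from behind.

```bash
cat > lid.py <<'E'
from h import *
def lidtcp(th,r=.145,push=0.):
    c,s=np.cos(th),np.sin(th); h=.032-push
    p=np.array([.084-r*c+h*s+.0095,0,.036+r*s+h*c])
    M=T(RC@np.diag([-1,1,-1.]),CASE+RC@p); return M
E
python3 - <<'E'
from fit import *
import h
from lid import *
N=h.nest(1)@h.grasp(90,-.026,.022,1)
env.gripper_to(.48); env.dwell(.2); env.gripper_to(.62); st("rel")
line(h.up(N,.26),rate=.25); st("out")
S=lidtcp(1.66); S[:3,3]+=RC@[.03,0,-.006]
H=S.copy(); H[2,3]=.285
print([env.inverse_kinematics(*pose(M)) is not None for M in(H,S,lidtcp(1.66),lidtcp(.8),lidtcp(0))])
go(H); env.gripper_to(0); st("behind")
for n in("scene","top"):
  f=env.grab_frame(n)
  for r in env.search_frame(f,"probe_a")[:5]: print(n,np.round(r["xyz"],3),round(r["score"],2),"case frame",((r["xyz"]-CASE)@RC).round(3))
  for t in("pot","vial"): print(t,[np.round(r["xyz"],3) for r in env.search_frame(f,t)[:1]])
f=env.grab_frame("scene"); V=[]
ms=env.trace(f,"probe_a")
for s in(1,-1):
  n=h.nest(s)[:3,3]; u=proj(f,n+[0,0,.02])[0]
  m=min(ms,key=lambda m:np.hypot(*(np.argwhere(m["mask"]).mean(0)[::-1]-u)))["mask"]
  a=render(f,lying([n[0],n[1],h.CY,.016])); print("nest",s,"IoU model/mask",round((a&m).sum()/(a|m).sum(),3),"centroids",np.argwhere(a).mean(0)[::-1].round(1),np.argwhere(m).mean(0)[::-1].round(1))
E
```

```text
rel 45.69 [ 0.4804 -0.0681  0.0177] op 0.618 ff 0.0 F [0.1 0.  0.2]
out 46.88 [ 0.4811 -0.0679  0.2775] op 0.621 ff 0.0 F [0.3 0.2 0. ]
[True, True, True, True, True]
behind 48.81 [ 0.6696 -0.1343  0.285 ] op 0.01 ff 0.0 F [ 0.6  0.9 -1.1]
scene [ 0.511 -0.172  0.056] 0.88 case frame [ 0.015 -0.055  0.056]
scene [0.365 0.257 0.056] 0.83 case frame [-0.178  0.355  0.056]
scene [ 0.52  -0.077  0.05 ] 0.65 case frame [0.014 0.041 0.05 ]
pot [array([0.617, 0.089, 0.043])]
vial [array([0.616, 0.166, 0.038])]
top [0.373 0.262 0.091] 0.7 case frame [-0.171  0.361  0.091]
top [ 0.6   -0.2    0.135] 0.55 case frame [ 0.107 -0.073  0.135]
pot [array([0.622, 0.095, 0.057])]
vial [array([0.619, 0.172, 0.061])]
nest 1 IoU model/mask 0.788 centroids [341.5 286.5] [341.1 283.5]
nest -1 IoU model/mask 0.851 centroids [368.4 318.4] [368.5 316.6]
```

Both probes are seated to within mask accuracy, and the jar and vial have not moved. Closing the lid.

```bash
python3 - <<'E'
from lid import *
S=lidtcp(1.66); S[:3,3]+=RC@[.03,0,-.006]
print(line(S,rate=.2,force_limit=10)); st("beside")
for th in(1.6,1.35,1.1,.85,.6,.38,.18,.02):
    h=line(lidtcp(th,push=.001),rate=.12,force_limit=25); 
    print(th,h,env.read_state()["force"].round(1),round(env.read_state()["clock"],1))
    if h: break
else:
    h=line(up(lidtcp(0),-.004),rate=.03,force_limit=15); st("press %s"%h)
E
```

```text
False
beside 50.02 [ 0.6705 -0.1345  0.1729] op 0.001 ff 0.0 F [-0.1  0.5  1.1]
1.6 False [-0.5 -0.6 -0.5] 50.5
1.35 False [ 0.1  0.1 -0.8] 51.0
1.1 False [-0.4 -0.4  0.2] 51.4
0.85 False [ 0.5  1.1 -0.1] 51.9
0.6 False [-0.3 -0.1  0.4] 52.3
0.38 False [0.7 0.3 1.2] 52.8
0.18 False [0.8 0.8 0.3] 53.2
0.02 False [ 0.4  0.7 -0.3] 53.5
press True 53.73 [ 0.4533 -0.1098  0.0683] op 0.006 ff 3.8 F [-1.4  1.1  7.1]
```

```bash
python3 - <<'E'
from fit import *
from lid import *
print(line(h_:=up(lidtcp(0),-.006),rate=.03,force_limit=22)); st("press")
line(up(lidtcp(0),.15),rate=.25); 
P=up(lidtcp(0),.15); P[:3,3]+=[-.06,.25,0]; line(P,rate=.25); env.dwell(.3); st("away")
V=[]
for n in("scene","top"):
  f=env.grab_frame(n)
  ms=env.trace(f,"case")+env.trace(f,"case_lid"); u=proj(f,CASE+[0,0,.03])[0]
  ms=[m["mask"] for m in ms if np.hypot(*(np.argwhere(m["mask"]).mean(0)[::-1]-u))<40]
  print(n,[m.sum() for m in ms])
  if ms:
    m=np.any(ms,axis=0); V.append((f,m,420))
    for t in(0,.05,.1,.2,.3): a=render(f,case([CASE[0],CASE[1],CY,t])); print(t,round((a&m).sum()/(a|m).sum(),3))
  for t in("pot","vial"): print(t,[np.round(r["xyz"],3) for r in env.search_frame(f,t)[:1]])
if V: print(fit(V,lambda p:case([CASE[0],CASE[1],CY,p[0]]),[.05],[.1]))
E
```

```text
True
press 53.94 [ 0.4534 -0.1099  0.0683] op 0.007 ff 4.8 F [-2.3  1.  10.9]
away 56.17 [0.3913 0.1397 0.218 ] op 0.011 ff 0.0 F [0.5 0.1 0.7]
scene [np.int64(12527), np.int64(10509)]
0 0.967
0.05 0.965
0.1 0.949
0.2 0.915
0.3 0.883
pot [array([ 0.481, -0.153,  0.069])]
vial [array([0.617, 0.164, 0.039])]
top [np.int64(6954), np.int64(6610)]
0 0.954
0.05 0.94
0.1 0.927
0.2 0.902
0.3 0.88
pot [array([0.618, 0.097, 0.057])]
vial [array([0.62 , 0.172, 0.06 ])]
(array([-0.025]), np.float64(0.037944914556895))
```

The lid fits as fully shut, with rigid contact at 68 mm height. The jar and vial are where they stood (the scene view's first "pot" hit lies on the shut lid; the top view has the jar in place). Handing in.

```bash
python3 -c "
from workcell import env
print(env.close_job())"
```

```text
the job is handed in; nothing more can be done
None
```

I packed both grey probes in their nests, flat side down with heads toward the hinge, closed the lid fully, and handed the job in at about 56 s with the jar and vial where they stood; no verdict was returned.

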